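# Tip the hazelnuts from the mug into the mixing bowl

## Task

Pick up the dark enamel mug and pour all five hazelnuts out of it into the big steel mixing bowl, not into the blue bowl with the lemons. Leave the mixing bowl standing about where it is, then stand the empty mug upright on the table and let go of it.

Things in the scene. Friction and masses are not known exactly. Their poses are not given: they have to be found in the camera images.
- mug: Dark green-black enamelled mug, cream inside, upright, five hazelnuts in it: round body 84 mm across, 78 mm high, wall 4 mm, floor 4 mm, one handle. Origin in the underside, x across the handle, y from handle to body, z up. The round body's axis lies at y = +12 mm; the handle ends at y = -56 mm. It weighs 110 to 180 g.
- mug_handle (a point): Grip point in the handle's upright outer bar, 62 mm from the axis of the round body, 48 mm above the underside; axes as the mug's. The handle is an upright loop 12 mm thick along x; the bar is 56 to 68 mm from that axis and 21 to 67 mm high. Pinch it across its thickness, from above or slanting from outside. At the start it points to the robot's left, give or take 38 degrees.
- mug_mouth (a point): Centre of the mug's open mouth, on the axis of the round body, 78 mm above the underside; inner radius 38 mm; axes as the mug's.
- bowl_mouth (a point): Centre of the mouth of the mixing bowl (steel inside, white outside, empty, loose, 0.31 kg; 190 mm across the rim, 86 mm high), 85 mm above its underside, z up. Inside it narrows from 180 mm at the rim to 88 mm at the floor. The blue bowl beside it (170 mm across, 65 mm high, two lemons in it) is a bystander; either one may be nearer the mug.
- nut_1_mid (a point): Centre of a hazelnut: brown nut in its shell, nearly a ball 22 mm across, 10 g, which rolls.
- nut_2_mid (a point): Centre of hazelnut 2, like the first.
- nut_3_mid (a point): Centre of hazelnut 3, like the first.
- nut_4_mid (a point): Centre of hazelnut 4, like the first.
- nut_5_mid (a point): Centre of hazelnut 5, like the first.

How it is judged:
On the way:
1. the mug is held up off the table and tipped well over (height (world z) of mug_mouth above 0.1 m and angle between mug's own z axis and vertical above 1.2 rad), for 0.1 s.
At the end, for the whole second after the job is handed in: All five hazelnuts lie in the mixing bowl (centres within 90 mm of its axis and below its rim, give or take 5 mm); the bowl is upright (9 degrees) and within 40 mm of where it stood; the mug stands upright (9 degrees) on the table, at rest and released (horizontal distance between each of nut_1_mid, nut_2_mid, nut_3_mid, nut_4_mid, nut_5_mid and bowl_mouth below 0.09 m and z of each of nut_1_mid, nut_2_mid, nut_3_mid, nut_4_mid, nut_5_mid in the frame of bowl_mouth below 0.005 m and distance of bowl_mouth from where it was at the start of the episode below 0.04 m and angle between each of bowl_mouth, mug's own z axis and vertical below 0.15 rad and height (world z) of mug between -0.01 and 0.012 m and linear speed of mug below 0.03 m/s); the robot touches nothing.
It also fails if it takes over 51 s, if anything falls off the work surface, if the arm or the gripper's body presses on something with over 40 N, if the wrist force passes 120 N, or if a joint passes its speed limit or range.

## Robot

A 7-joint arm with a two-finger parallel gripper is mounted at the origin on the work surface; the furniture and walls round the work are solid. World frame = base frame: x ahead of the robot, y to its left, z up, the work surface at z = 0. Lengths are in m, angles in rad, forces in N, time in s.
With the tool pointing down it reaches from about 0.4 to 0.9 m from the base axis. Payload 5.5 kg.
Tool frame: the origin (TCP) lies at the very end of the fingers, on their centre line; the grasp point (between the pads) lies 19 mm behind it; z points along the fingers, y is the line along which they close (so a half turn about z gives the same grasp; the last joint's range is limited). The gripper opens to 92 mm and grips with 3 to 60 N. Pads are 19 mm wide; open, the fingers measure 130 mm over their backs; the gripper's body (75 mm by 190 mm) begins 47 mm behind the grasp point.
Start: joints at [1.547, 0.501, -0.427, 1.55, 0.221, 1.138, -0.21], TCP at [0.184, -0.623, 0.227] pointing down, gripper open.
Joint ranges: [-2.88, 2.88], [-0.31, 2.03], [-1.54, 1.56], [0.2, 2.42], [-1.41, 4.55], [0.19, 2.02], [-2.57, 2.57]. Speed limits (rad/s): [2.57, 2.57, 3.14, 3.14, 3.14, 3.14, 3.14].

## Interface

Orientations are given as a 3x3 rotation matrix whose columns are the frame's x, y, z axes.
In Python, from station import env, get_image, calibration gives the robot as it stands.
- The arm moves only by the tool servo_tool, never from a script. Its argument "increments" is one flat list of numbers, 6 for each row, row after row: the shift along the tool's x, y, z in m, then the turn, a rotation vector about the tool's x, y, z in rad. A call has 1 to 5 rows; each row is the pose to reach, as a shift and turn from the pose commanded when the call began, along the tool's axes at that moment; what a row does not reach only later rows make up. A row lasts 1/12 s, in which the tool goes at most 41.7 mm and 7.16 degrees, less where a joint would pass 70% of its speed; a pose out of reach is approached as far as the arm can. A call with a gripper value outside its range is refused whole. "fingers" is the finger opening in m, from 0 to 0.0918, set as the call begins (left out, the last holds). The fingers move at their own pace and stop on an object; "force" is the grip in N (left out, the last holds). Time passes only in rows, so rows that repeat a pose let the fingers close. It gives the time, the measured TCP pose, the force, the opening and the grip force at its end, in the units of the state.
- env.sense(): the state, without advancing time (a new reading comes with each control period).
- get_image(name): name is "scene" or "top" or "wrist"; returns the picture (420x560x3 uint8, blue, green, red); there is no depth.
- calibration(name): a dict with "camera_matrix" (3x3 intrinsics, pixels), "R" (3x3) and "t" (3): a world point X has camera coordinates R X + t; the wrist camera has in their place "hand_eye" (4x4, takes a point from camera to tool coordinates, whose origin is the TCP and whose axes are the flange's). Camera axes: x right, y down, z forward; pixel columns grow to the right and rows downward; lengths in m; the calibration is good to about 2 mm. A picture is of the moment at which its call begins: read the wrist's pose just before it. calibration takes no time and is no camera call.
- env.hand_in(): hands the job in; it is judged then, once.
The state is a dict: "time": time; "qpos": joint angles; "joint_vel": joint speeds; "tau": joint torques, N m; "position": TCP position; "tcp_rot": TCP orientation; "force": force on the tool from outside, world axes, zero at the start; "wrist_torque": the same for the moment, N m; "opening": opening from 0.0 (shut) to 1.0 (fully open); "finger_force": force on a finger pad.
Only numpy, scipy, OpenCV 4.12 (cv2) and the standard library are available. Lean on these libraries where they do the work, as an engineer would, in place of code of your own. Each camera call takes 0.05 s, during which the arm holds its last target. There are 200 camera calls.

## Working session

There is one attempt and no reset: what is moved stays moved. The work goes in short steps, Python scripts to look and compute and a tool call to move; the robot and the scene stay as the last step left them, time stands still between calls to the robot, and variables do not carry over. Pictures are saved under pics/ and viewed, at most 10 in all, crops included, and the job is handed in when it is done.

Besides the shell and the picture viewer there is one more tool, called by a JSON object that holds its "name" and its "arguments", one argument or row to a line. servo_tool: Moves the arm, as the interface text tells. Its arguments: {"type":"object","properties":{"increments":{"type":"array","items":{"type":"number"}},"fingers":{"type":"number"},"force":{"type":"number"}},"required":["increments"]}

```bash
mkdir -p pics; ls; python3 - <<'E'
from station import env,get_image,calibration
import cv2,numpy as np
for n in ("scene","top"):
    cv2.imwrite(f"pics/{n}0.png",get_image(n)); c=calibration(n)
    print(n,c["camera_matrix"],c["R"],c["t"])
print(calibration("wrist"))
s=env.sense();print(s["time"],s["position"],s["tcp_rot"],s["qpos"])
E
```

```text
pics
scene [[441.63889696   0.         281.48454048]
 [  0.         441.63889696 211.6672289 ]
 [  0.           0.           1.        ]] [[-0.70735676 -0.70682642 -0.00654475]
 [-0.4899524   0.49695184 -0.71623007]
 [ 0.50950276 -0.50342357 -0.69783354]] [0.38979344 0.28044099 0.98082705]
top [[426.00257129   0.         284.3354381 ]
 [  0.         426.00257129 210.38247095]
 [  0.           0.           1.        ]] [[-0.09138718 -0.99581274 -0.00231596]
 [-0.97524533  0.08996945 -0.20199513]
 [ 0.20135769 -0.01620114 -0.97938379]] [0.08833851 0.50010897 0.88297611]
{'camera_matrix': array([[328.75740488,   0.        , 284.00386725],
       [  0.        , 328.75740488, 212.92423246],
       [  0.        ,   0.        ,   1.        ]]), 'hand_eye': array([[-2.80736746e-04, -9.64905406e-01, -2.62597560e-01,
         6.99804371e-02],
       [ 9.99999881e-01, -3.75504925e-04,  3.10703648e-04,
         4.77328087e-04],
       [-3.98406307e-04, -2.62597442e-01,  9.64905397e-01,
        -1.57955099e-01],
       [ 0.00000000e+00,  0.00000000e+00,  0.00000000e+00,
         1.00000000e+00]])}
0.1 [ 0.1836391  -0.62283538  0.22576146] [[ 9.59132392e-01  2.82957317e-01 -4.60615618e-04]
 [ 2.82957686e-01 -9.59130794e-01  1.75158707e-03]
 [ 5.38337546e-05 -1.81033863e-03 -9.99998360e-01]] [ 1.54721     0.5017677  -0.4268015   1.55137325  0.22080158  1.13831725
 -0.21025912]
```

View pics/top0.png

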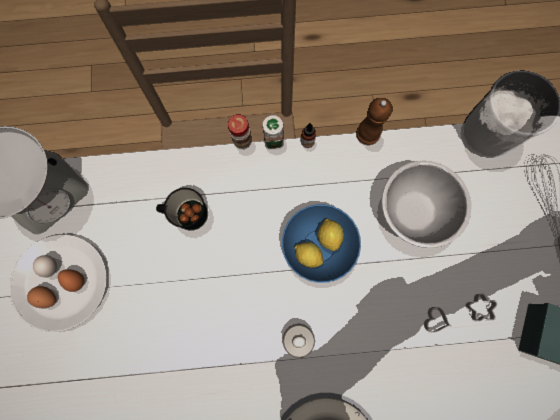

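View pics/scene0.png

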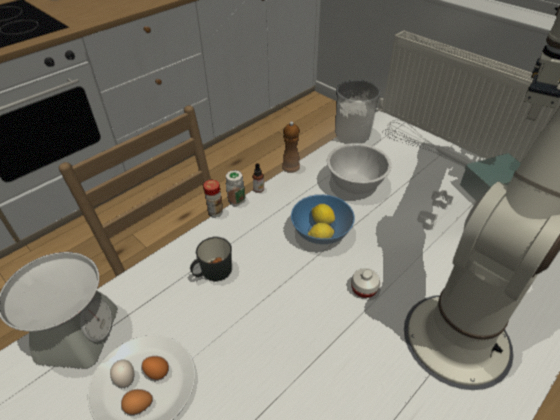

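The top view shows the mug's rim centre near (187,207) with the handle at (161,208), to its left. The steel bowl's rim is near (425,203) and the blue bowl is near (321,242). The scene view agrees: mug at (214,258), handle at (196,268), steel bowl at (358,168).

```bash
cat > h.py <<'E'
from station import env,get_image,calibration
import cv2,numpy as np
def ray(n,u,v,z):
    c=calibration(n);K,R,t=c["camera_matrix"],c["R"],c["t"]
    o=-R.T@t;d=R.T@np.linalg.solve(K,[u,v,1.]);return o+d*(z-o[2])/d[2]
def proj(n,P):
    c=calibration(n);q=(np.atleast_2d(P)@c["R"].T+c["t"])@c["camera_matrix"].T;return q[:,:2]/q[:,2:]
def circ(x,y,z,r):
    a=np.linspace(0,2*np.pi,60);return np.c_[x+r*np.cos(a),y+r*np.sin(a),0*a+z]
def overlay(n,img,curves,box,s):
    x0,y0,x1,y1=box;im=cv2.resize(img[y0:y1,x0:x1],None,fx=s,fy=s,interpolation=cv2.INTER_CUBIC)
    for P,col in curves:
        cv2.polylines(im,[np.int32((proj(n,P)-[x0,y0]+.5)*s)],False,col,1)
    return im
E
python3 - <<'E'
from h import *
print("mug",ray("top",187,207,.078),ray("scene",214.5,249,.078))
print("handle",ray("top",161,208,.06))
b=ray("top",425,203,.085);print("bowl",b,ray("scene",358,164,.085)); print("blue",ray("top",321,242,.065))
m=ray("top",187,207,.078)
mug=lambda m,th:[(circ(m[0],m[1],.078,.042),(0,0,255)),(circ(m[0],m[1],0,.042),(0,255,0)),(np.array([[m[0]+r*np.cos(th),m[1]+r*np.sin(th),z] for r,z in((.042,.067),(.068,.067),(.068,.021),(.042,.021))]),(255,255,0))]
T=cv2.imread("pics/top0.png");S=cv2.imread("pics/scene0.png")
th=np.arctan2(*(ray("top",161,208,.06)-m)[[1,0]]);print(th)
bc=[(circ(b[0],b[1],.085,.095),(0,0,255))]
a=overlay("top",T,mug(m,th),(140,170,240,245),4);c=overlay("scene",S,mug(m,th),(170,220,270,295),4)
d=overlay("top",T,bc,(370,150,480,260),2);e=overlay("scene",S,bc,(310,130,410,205),2)
o=np.zeros((530,800,3),np.uint8);o[:300,:400]=a;o[:300,400:]=c;o[300:520,:220]=d;o[300:450,400:600]=e
cv2.imwrite("pics/o1.png",o)
E
```

```text
mug [0.52698507 0.24865694 0.078     ] [0.52863234 0.25116982 0.078     ]
handle [0.53419601 0.30899182 0.06      ]
bowl [ 0.48767002 -0.25535194  0.085     ] [ 0.48142683 -0.24766589  0.085     ]
blue [ 0.42772326 -0.02899047  0.065     ]
1.4518451431907833
```

View pics/o1.png

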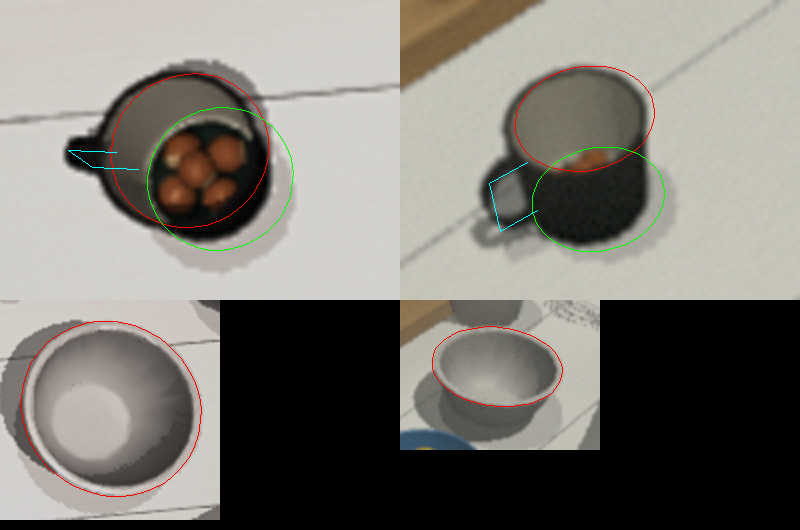

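The bowl fits its rim well. The mug should shift about 3 px left, which is about 6 mm in +y. I'll refine the mug by maximising silhouette overlap in both views.

```bash
python3 - <<'E'
from h import *
from scipy.optimize import minimize
I={n:cv2.imread(f"pics/{n}0.png") for n in("top","scene")}
box={"top":(150,180,215,235),"scene":(183,232,240,288)}
obs={}
s=4
def sil(n,p):
    x,y,th=p;x0,y0,x1,y1=box[n];im=np.zeros(((y1-y0)*s,(x1-x0)*s),np.uint8)
    body=np.r_[circ(x,y,.078,.042),circ(x,y,0,.042)]
    u=np.array([np.cos(th),np.sin(th)]);v=np.array([-u[1],u[0]])*.006
    box8=lambda a,b,l,h:np.array([[*(np.array([x,y])+r*u+k*v),z] for r in(a,b) for k in(-1,1) for z in(l,h)])
    for P in (body,box8(.056,.068,.021,.067),box8(.036,.068,.055,.067),box8(.036,.068,.021,.033)):
        cv2.fillConvexPoly(im,cv2.convexHull(np.int32((proj(n,P)-[x0,y0]+.5)*s)),255)
    return im
# GrabCut-like: observed = within rim/dark; use edge: dark pixels outline
for n in I:
    x0,y0,x1,y1=box[n];c=cv2.resize(I[n][y0:y1,x0:x1],None,fx=s,fy=s,interpolation=cv2.INTER_CUBIC)
    m=(c.max(2)<90).astype(np.uint8)*255
    k,_=cv2.findContours(m,cv2.RETR_EXTERNAL,cv2.CHAIN_APPROX_NONE);k=max(k,key=cv2.contourArea)
    o=np.zeros_like(m);cv2.drawContours(o,[k],-1,255,-1);obs[n]=o
def cost(p): return sum((sil(n,p)!=obs[n]).mean() for n in I)
best=min((minimize(cost,[.527,.255,t],method="Nelder-Mead",options=dict(initial_simplex=[[.527,.255,t],[.534,.255,t],[.527,.262,t],[.527,.255,t+.2]])) for t in(1.2,1.4,1.6,1.8)),key=lambda r:r.fun)
print(best.x,best.fun,[(sil(n,best.x)!=obs[n]).mean() for n in I])
r=[]
for n in I:
    x0,y0,x1,y1=box[n];c=cv2.resize(I[n][y0:y1,x0:x1],None,fx=s,fy=s)
    for M,col in((obs[n],(0,255,0)),(sil(n,best.x),(0,0,255))):
        k,_=cv2.findContours(M,cv2.RETR_EXTERNAL,cv2.CHAIN_APPROX_NONE);cv2.drawContours(c,k,-1,col,1)
    r.append(cv2.copyMakeBorder(c,0,240-c.shape[0],0,280-c.shape[1],0))
cv2.imwrite("pics/o2.png",np.hstack(r))
E
```

```text
[0.53020288 0.25535454 1.46643334] 0.10224900647598016 [np.float64(0.044702797202797205), np.float64(0.057546209273182956)]
```

View pics/o2.png

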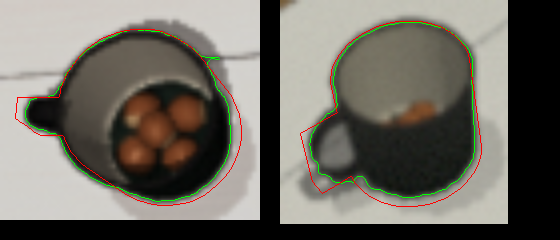

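Both outlines now agree: mug axis near (0.530, 0.2545), handle bearing about 1.47 rad, so the grip point is near (0.536, 0.316, 0.048). I'll add a move helper and log the states, so I can fit the kinematics if I need them.

```bash
cat >> h.py <<'E'
from scipy.spatial.transform import Rotation as Ro
import json
def st():
    s=env.sense();p=np.array(s["position"]);R=np.array(s["tcp_rot"])
    open("log.txt","a").write(json.dumps([list(map(float,s["qpos"])),p.tolist(),R.tolist()])+"\n");return s,p,R
def toolR(th,b):  # handle bearing th, slant b from vertical (fingers toward -u)
    u=np.array([np.cos(th),np.sin(th),0]);z=np.array([0,0,1.])
    zt=-np.cos(b)*z-np.sin(b)*u; y=np.cross(z,-u)*-1; y=np.array([np.sin(th),-np.cos(th),0]); return np.c_[np.cross(y,zt),y,zt]
def inc(tp,tR,frm=None):
    s,p,R=st()
    if frm: p,R=frm
    d=R.T@(np.array(tp)-p);r=Ro.from_matrix(R.T@tR).as_rotvec();n=max(np.linalg.norm(d)/.0417,np.degrees(np.linalg.norm(r))/7.16)
    print("t",round(s["time"],2),"pos",p.round(3),"F",np.round(s["force"],1),"inc",[round(float(v),3) for v in (*d,*r)],"rows",round(n,1),"q",np.round(s["qpos"],2).tolist());return d,r
E
python3 - <<'E'
from h import *
R0=toolR(np.radians(16.4),0)
inc([.5,-.25,.33],toolR(np.radians(50),0))
E
```

```text
t 0.1 pos [ 0.184 -0.623  0.226] F [-0.1 -0.4 -0.2] inc [0.409, -0.268, -0.104, -0.002, -0.001, -0.586] rows 12.0 q [1.55, 0.5, -0.43, 1.55, 0.22, 1.14, -0.21]
```

{"name": "servo_tool", "arguments": {
  "increments": [0.409, -0.268, -0.104, 0, 0, -0.586, 0.409, -0.268, -0.104, 0, 0, -0.586, 0.409, -0.268, -0.104, 0, 0, -0.586, 0.409, -0.268, -0.104, 0, 0, -0.586, 0.409, -0.268, -0.104, 0, 0, -0.586],
  "fingers": 0.06
}}

```text
time: 0.52
position: [0.3165, -0.4662, 0.27]
tcp_rot: [[0.638, 0.77, -0.001], [0.77, -0.638, 0.001], [0.0, -0.001, -1.0]]
force: [0.7, -0.2, 0.6]
opening: 0.69
finger_force: 0.0
```

```bash
python3 - <<'E'
from h import *
inc([.5,-.25,.33],toolR(np.radians(50),0)); inc([.53,.1,.33],toolR(np.radians(84),0.3))
E
```

```text
t 0.52 pos [ 0.316 -0.466  0.27 ] F [ 0.7 -0.2  0.6] inc [0.284, 0.003, -0.06, -0.001, -0.0, 0.006] rows 7.0 q [1.44, 0.34, -0.64, 1.72, 0.22, 1.16, 0.05]
t 0.52 pos [ 0.316 -0.466  0.27 ] F [ 0.7 -0.2  0.6] inc [0.572, -0.197, -0.06, -0.089, -0.292, -0.583] rows 14.6 q [1.44, 0.34, -0.64, 1.72, 0.22, 1.16, 0.05]
```

{"name": "servo_tool", "arguments": {
  "increments": [0.572, -0.197, -0.06, -0.089, -0.292, -0.583, 0.572, -0.197, -0.06, -0.089, -0.292, -0.583, 0.572, -0.197, -0.06, -0.089, -0.292, -0.583, 0.572, -0.197, -0.06, -0.089, -0.292, -0.583, 0.572, -0.197, -0.06, -0.089, -0.292, -0.583]
}}

```text
time: 0.93
position: [0.3904, -0.2725, 0.291]
tcp_rot: [[0.129, 0.991, -0.034], [0.95, -0.134, -0.284], [-0.286, 0.005, -0.958]]
force: [1.0, -0.3, -0.1]
opening: 0.652
finger_force: 0.0
```

```bash
python3 - <<'E'
from h import *
inc([.53,.1,.33],toolR(np.radians(84),0.3))
u=np.array([.1,.995,0]);R=toolR(np.radians(84),.6);g=np.array([.536,.316,.05]); print(R)
inc(g+R[:,2]*(.019-.12),R)
E
```

```text
t 0.93 pos [ 0.39  -0.273  0.291] F [ 1.  -0.3 -0.1] inc [0.361, 0.089, -0.148, -0.004, -0.01, -0.03] rows 9.6 q [1.17, 0.08, -0.86, 1.99, 0.39, 1.08, -0.01]
[[ 0.08627106  0.9945219  -0.05902121]
 [ 0.82081434 -0.10452846 -0.5615493 ]
 [-0.56464247  0.         -0.82533561]]
t 0.93 pos [ 0.39  -0.273  0.291] F [ 1.  -0.3 -0.1] inc [0.677, 0.063, -0.037, -0.008, -0.31, -0.029] rows 16.3 q [1.17, 0.08, -0.86, 1.99, 0.39, 1.08, -0.01]
```

{"name": "servo_tool", "arguments": {
  "increments": [0.361, 0.089, -0.148, 0, 0, -0.03, 0.361, 0.089, -0.148, 0, 0, -0.03, 0.361, 0.089, -0.148, 0, 0, -0.03, 0.361, 0.089, -0.148, 0, 0, -0.03, 0.361, 0.089, -0.148, 0, 0, -0.03]
}}

```text
time: 1.35
position: [0.4639, -0.0792, 0.3122]
tcp_rot: [[0.106, 0.994, -0.034], [0.953, -0.111, -0.282], [-0.284, -0.003, -0.959]]
force: [0.9, 0.0, -0.7]
opening: 0.65
finger_force: 0.0
```

```bash
python3 - <<'E'
from h import *
inc([.54,.40,.24],toolR(np.radians(84),0.6))
E
```

```text
t 1.35 pos [ 0.464 -0.079  0.312] F [ 0.9  0.  -0.7] inc [0.485, 0.023, -0.068, -0.006, -0.312, -0.005] rows 11.8 q [0.83, 0.19, -1.04, 1.87, 0.46, 1.3, -0.47]
```

{"name": "servo_tool", "arguments": {
  "increments": [0.485, 0.023, -0.068, 0, -0.312, 0, 0.485, 0.023, -0.068, 0, -0.312, 0, 0.485, 0.023, -0.068, 0, -0.312, 0, 0.485, 0.023, -0.068, 0, -0.312, 0, 0.485, 0.023, -0.068, 0, -0.312, 0]
}}

```text
time: 1.77
position: [0.4887, 0.0891, 0.2839]
tcp_rot: [[0.085, 0.994, -0.066], [0.82, -0.108, -0.562], [-0.566, -0.006, -0.824]]
force: [-0.1, 0.2, 0.0]
opening: 0.648
finger_force: 0.0
```

```bash
python3 - <<'E'
from h import *
inc([.54,.40,.24],toolR(np.radians(84),0.6))
E
```

```text
t 1.77 pos [0.489 0.089 0.284] F [-0.1  0.2  0. ] inc [0.284, 0.018, -0.142, -0.007, 0.002, 0.001] rows 7.6 q [0.14, 0.55, -0.97, 1.7, 0.76, 1.7, -1.11]
```

{"name": "servo_tool", "arguments": {
  "increments": [0.284, 0.018, -0.142, 0, 0, 0, 0.284, 0.018, -0.142, 0, 0, 0, 0.284, 0.018, -0.142, 0, 0, 0, 0.284, 0.018, -0.142, 0, 0, 0, 0.284, 0.018, -0.142, 0, 0, 0]
}}

```text
time: 2.18
position: [0.5242, 0.2913, 0.2568]
tcp_rot: [[0.089, 0.994, -0.066], [0.821, -0.111, -0.56], [-0.564, -0.004, -0.826]]
force: [1.4, -0.5, 1.1]
opening: 0.654
finger_force: 0.0
```

```bash
python3 - <<'E'
from h import *
inc([.54,.40,.24],toolR(np.radians(84),0.6))
R=toolR(np.radians(84),.6);g=np.array([.536,.316,.05])
inc(g+R[:,2]*(.019-.10),R)
E
```

```text
t 2.18 pos [0.524 0.291 0.257] F [ 1.4 -0.5  1.1] inc [0.1, 0.004, -0.048, -0.007, -0.001, -0.003] rows 2.7 q [-0.27, 0.83, -0.9, 1.31, 0.81, 1.88, -1.28]
t 2.18 pos [0.524 0.291 0.257] F [ 1.4 -0.5  1.1] inc [0.138, 0.009, 0.075, -0.007, -0.001, -0.003] rows 3.8 q [-0.27, 0.83, -0.9, 1.31, 0.81, 1.88, -1.28]
```

{"name": "servo_tool", "arguments": {
  "increments": [0.1, 0.004, -0.03, 0, 0, 0, 0.138, 0.009, 0.075, -0.007, 0, -0.003, 0.138, 0.009, 0.075, -0.007, 0, -0.003, 0.138, 0.009, 0.075, -0.007, 0, -0.003, 0.138, 0.009, 0.075, -0.007, 0, -0.003]
}}

```text
time: 2.6
position: [0.5376, 0.3589, 0.1091]
tcp_rot: [[0.079, 0.995, -0.064], [0.818, -0.101, -0.566], [-0.569, -0.008, -0.822]]
force: [-1.7, -2.0, -1.5]
opening: 0.656
finger_force: 0.0
```

```bash
python3 - <<'E'
from h import *
R=toolR(np.radians(84),.6);g=np.array([.536,.316,.05])
inc(g+R[:,2]*(.019-.10),R)
s,p,Rc=st();I=get_image("wrist")
# mark expected handle bar ends and mug rim
c=calibration("wrist");H=c["hand_eye"];K=c["camera_matrix"]
def pw(P):
    q=(np.atleast_2d(P)-p)@Rc; q=(q-H[:3,3])@H[:3,:3]; q=q@K.T; return q[:,:2]/q[:,2:]
u=np.array([np.cos(1.466),np.sin(1.466),0]);m=np.array([.530,.2545,0])
I=np.ascontiguousarray(I)
for P,col in((circ(.53,.2545,.078,.042),(0,0,255)),(circ(.53,.2545,0,.042),(0,255,0)),(np.array([m+r*u+[0,0,z] for r,z in((.042,.067),(.068,.067),(.068,.021),(.042,.021))]),(255,255,0))):
    cv2.polylines(I,[np.int32(pw(P))],False,col,1)
cv2.imwrite("pics/w1.png",I)
E
```

```text
t 2.6 pos [0.538 0.359 0.109] F [-1.7 -2.  -1.5] inc [-0.002, 0.003, -0.008, -0.004, 0.006, 0.007] rows 0.2 q [-0.4, 1.06, -0.83, 1.21, 0.89, 1.77, -1.35]
```

View pics/w1.png

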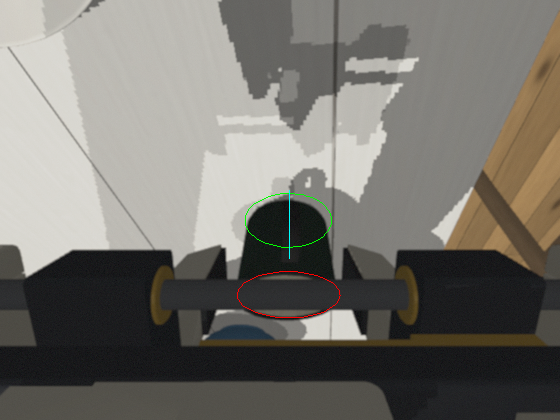

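The overlay sits on the mug (rim 237–340, base 245–331, handle column about 289), so the estimate is confirmed. Next is the final approach.

```bash
python3 - <<'E'
from h import *
R=toolR(np.radians(84),.6);g=np.array([.5368,.3191,.05])
inc(g+R[:,2]*.019,R)
E
```

```text
t 2.65 pos [0.538 0.359 0.112] F [-0.5 -2.  -0.2] inc [0.003, 0.003, 0.092, -0.004, 0.005, 0.006] rows 2.2 q [-0.4, 1.06, -0.83, 1.21, 0.89, 1.78, -1.35]
```

{"name": "servo_tool", "arguments": {
  "increments": [0.003, 0.003, 0.03, 0, 0, 0, 0.003, 0.003, 0.055, -0.002, 0.003, 0.003, 0.003, 0.003, 0.075, -0.004, 0.005, 0.006, 0.003, 0.003, 0.09, -0.004, 0.005, 0.006, 0.003, 0.003, 0.091, -0.004, 0.005, 0.006]
}}

```text
time: 3.07
position: [0.5392, 0.308, 0.0413]
tcp_rot: [[0.095, 0.994, -0.056], [0.822, -0.11, -0.559], [-0.561, 0.007, -0.827]]
force: [-0.2, -1.0, -0.5]
opening: 0.653
finger_force: 0.0
```

```bash
python3 - <<'E'
from h import *
R=toolR(np.radians(84),.6);g=np.array([.5368,.3191,.05])
inc(g+R[:,2]*.019,R)
E
```

```text
t 3.07 pos [0.539 0.308 0.041] F [-0.2 -1.  -0.5] inc [0.004, -0.004, 0.006, 0.003, -0.004, -0.008] rows 0.2 q [-0.32, 1.08, -0.8, 1.35, 0.94, 1.64, -1.4]
```

Close in two stages: settle, then close gently to full force.

{"name": "servo_tool", "arguments": {
  "increments": [0.002, -0.002, 0.004, 0, 0, 0, 0.002, -0.002, 0.004, 0, 0, 0, 0.002, -0.002, 0.004, 0, 0, 0, 0.002, -0.002, 0.004, 0, 0, 0, 0.002, -0.002, 0.004, 0, 0, 0],
  "fingers": 0.0,
  "force": 15
}}

```text
time: 3.48
position: [0.5366, 0.312, 0.0379]
tcp_rot: [[0.093, 0.994, -0.053], [0.825, -0.106, -0.555], [-0.558, 0.008, -0.83]]
force: [-0.4, 1.1, -0.2]
opening: 0.34
finger_force: 0.0
```

{"name": "servo_tool", "arguments": {
  "increments": [0, 0, 0, 0, 0, 0, 0, 0, 0, 0, 0, 0, 0, 0, 0, 0, 0, 0, 0, 0, 0, 0, 0, 0, 0, 0, 0, 0, 0, 0],
  "force": 50
}}

```text
time: 3.9
position: [0.5366, 0.3111, 0.0371]
tcp_rot: [[0.093, 0.994, -0.054], [0.824, -0.107, -0.556], [-0.559, 0.007, -0.829]]
force: [1.0, 0.3, 1.6]
opening: 0.116
finger_force: 50.0
```

```bash
python3 - <<'E'
from h import *
s,p,R=st();print(s["opening"]*.0918,s["finger_force"],p.round(4),R.round(3))
inc(p+[0,0,.08],R)
E
```

```text
0.01068273435622532 49.99594730707031 [0.5366 0.3111 0.0371] [[ 0.093  0.994 -0.054]
 [ 0.824 -0.107 -0.556]
 [-0.559  0.007 -0.829]]
t 3.9 pos [0.537 0.311 0.037] F [1.  0.3 1.6] inc [-0.045, 0.001, -0.066, 0.0, 0.0, 0.0] rows 1.9 q [-0.33, 1.09, -0.8, 1.35, 0.94, 1.63, -1.41]
```

Gripped: 11 mm opening against the 12 mm bar, at 50 N. Lift.

{"name": "servo_tool", "arguments": {
  "increments": [-0.008, 0, -0.012, 0, 0, 0, -0.022, 0, -0.033, 0, 0, 0, -0.04, 0, -0.06, 0, 0, 0, -0.06, 0, -0.09, 0, 0, 0, -0.08, 0, -0.12, 0, 0, 0]
}}

```text
time: 4.32
position: [0.535, 0.3115, 0.1829]
tcp_rot: [[0.092, 0.994, -0.055], [0.824, -0.107, -0.557], [-0.559, 0.006, -0.829]]
force: [0.6, 0.4, -2.3]
opening: 0.115
finger_force: 50.0
```

```bash
python3 - <<'E'
from h import *
from scipy.optimize import least_squares
s,p,R=st();cv2.imwrite("pics/l1.png",get_image("scene")[150:330,130:370]);print(p,s["force"],s["opening"],np.round(s["qpos"],2))
L=[json.loads(l) for l in open("log.txt")];D={tuple(np.round(l[0],3)):l for l in L};L=list(D.values());print(len(L))
Q=np.array([l[0] for l in L]);P=np.array([l[1] for l in L]);RR=np.array([l[2] for l in L])
def fk(x,q,sg):
    T=np.eye(4);d,a,off=x[:4],x[4:8],x[8:15]
    def rot(ax,t):
        M=np.eye(4);M[:3,:3]=Ro.from_rotvec(np.array(ax)*t).as_matrix();return M
    def tr(v):
        M=np.eye(4);M[:3,3]=v;return M
    Z=[0,0,1];Y=[0,1,0]
    ang=np.array(sg)*q+off
    return rot(Z,ang[0])@tr([0,0,d[0]])@tr([a[0],0,0])@rot(Y,ang[1])@tr([a[1],0,d[1]*.5])@rot(Z,ang[2])@tr([a[2],0,d[1]*.5])@rot(Y,ang[3])@tr([a[3],0,d[2]])@rot(Z,ang[4])@rot(Y,ang[5])@tr([x[15],0,d[3]])@rot(Z,ang[6])
import itertools
best=None
rng=np.random.default_rng(0)
for sg in itertools.product([-1],[1],[1,-1],[1],[1,-1],[1],[1,-1]):
    def f(x):
        r=[]
        for q,pp,R_ in zip(Q,P,RR):
            T=fk(x,q,sg);r+=list((T[:3,3]-pp)*3)+list((T[:3,:3]-R_).ravel()*.5)
        return r
    for o7 in(0,np.pi):
        x0=np.r_[.33,.4,.4,.3,0,0,0,0,0,0,0,0,0,0,o7,0]
        o=least_squares(f,x0,max_nfev=60)
        if best is None or o.cost<best[0]: best=(o.cost,sg,o.x);print(o.cost,sg,o.x.round(3))
json.dump([best[1],best[2].tolist()],open("kin.json","w"))
E
```

```text
[0.53501038 0.31151145 0.18287993] [ 0.59417872  0.39066067 -2.25623228] 0.11452498720732836 [-0.3   0.92 -0.87  1.31  0.85  1.8  -1.32]
11
1.0696177518862375 (-1, 1, 1, 1, 1, 1, 1) [ 0.205 -0.717 -0.921  0.282 -0.99   0.168 -0.394 -0.052  3.281 -1.66
 -0.4    2.437  1.664 -1.962  2.726  0.172]
0.23970116077614426 (-1, 1, 1, 1, 1, 1, -1) [-9.300e-02 -2.860e-01 -3.750e-01  3.570e-01 -3.000e-03 -2.740e-01
 -6.000e-02 -3.770e-01  1.900e-01 -3.815e+00  1.170e-01 -1.337e+00
 -1.471e+00 -1.285e+00 -3.912e+00  1.350e-01]
0.000134771324159751 (-1, 1, 1, 1, -1, 1, -1) [ 3.420e-01 -5.080e-01  4.700e-01  3.580e-01 -3.000e-03 -1.300e-02
  1.200e-02  3.000e-03 -1.900e-02 -3.139e+00  9.000e-03  3.146e+00
 -9.000e-03 -1.200e-02  1.551e+00  3.000e-03]
0.00013477132415974473 (-1, 1, -1, 1, 1, 1, -1) [ 3.420e-01  5.080e-01 -4.700e-01  3.580e-01 -3.000e-03  1.300e-02
 -1.200e-02 -3.000e-03 -1.900e-02  3.000e-03 -9.000e-03 -3.138e+00
  9.000e-03  3.129e+00  1.551e+00  3.000e-03]
```

View pics/l1.png

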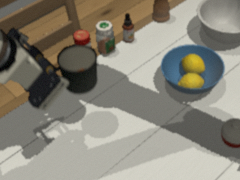

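The mug is held upright with its mouth up, clear of the table, and the blue bowl is untouched. The kinematic fit is good (residuals in the mm range), so I can use it to choose a pour direction that stays within joint limits.

```bash
cat > plan.py <<'E'
from h import *
from scipy.optimize import least_squares
sg,x=json.load(open("kin.json"));x=np.array(x);sg=np.array(sg)
lo=np.array([-2.88,-.31,-1.54,.2,-1.41,.19,-2.57])+.05;hi=np.array([2.88,2.03,1.56,2.42,4.55,2.02,2.57])-.05
def fk(q):
    a=sg*np.array(q)+x[8:15];d=x[:4]
    r=lambda s,v:Ro.from_euler(s,v).as_matrix()
    R=r('z',a[0]);p=R@[x[4],0,d[0]];p[:]=p
    R=R@r('y',a[1]);p=p+R@[x[5],0,d[1]*.5];R=R@r('z',a[2]);p=p+R@[x[6],0,d[1]*.5]
    R=R@r('y',a[3]);p=p+R@[x[7],0,d[2]];R=R@r('z',a[4])@r('y',a[5]);p=p+R@[x[15],0,d[3]];return p,R@r('z',a[6])
def ik(p,R,q0):
    f=lambda q:np.r_[(fk(q)[0]-p)*10,Ro.from_matrix(fk(q)[1].T@R).as_rotvec()*2,(q-q0)*.003]
    o=least_squares(f,np.clip(q0,lo+.001,hi-.001),bounds=(lo,hi));pp,RR=fk(o.x)
    return o.x,np.linalg.norm(pp-p)*1e3,np.degrees(np.linalg.norm(Ro.from_matrix(RR.T@R).as_rotvec()))
B=.59
BOWL=np.array([.487,-.2545])
def pose(th,T,L):  # TCP pose with lip point at L, tilt T
    u=np.array([np.cos(th),np.sin(th),0]);z=np.array([0,0,1.])
    zp=np.cos(T)*z-np.sin(T)*u;up=np.cos(T)*u+np.sin(T)*z
    G=L+.103*up-.028*zp;R=toolR(th,B-T);return G+.019*R[:,2],R
def lipL(th,s,off=.02):
    return np.array([BOWL[0]+off*np.cos(th),BOWL[1]+off*np.sin(th),.115+.13*(1-s)])
E
python3 - <<'E'
from plan import *
s,p,R=st();q0=np.array(s["qpos"]);pp,RR=fk(q0);print((pp-p)*1e3)
TE=1.95
for deg in range(-60,200,20):
    th=np.radians(deg);q=q0;tp,tR=pose(th,0,lipL(th,0))
    # transit: interpolate
    rv=Ro.from_matrix(R.T@tR).as_rotvec();worst=[0,0];mar=9
    for k in np.linspace(.1,1,10):
        mid=p+k*(tp-p);mid[2]=max(mid[2],.25) if .1<k<1 else mid[2]
        q,e,a=ik(mid,R@Ro.from_rotvec(rv*k).as_matrix(),q);worst=np.maximum(worst,[e,a])
    w1=worst.copy();worst=[0,0];tt=None
    for T in np.linspace(.15,TE,13):
        q,e,a=ik(*pose(th,T,lipL(th,T/TE)),q);worst=np.maximum(worst,[e,a]);mar=min(mar,np.min(np.r_[q-lo,hi-q]))
    print(deg,w1.round(1),np.round(worst,1),round(mar,2),q.round(2))
E
```

```text
[ 0.47219585 -0.29852329 -0.13194469]
-60 [0. 0.] [16.2  8. ] 0.0 [-1.24  1.66  1.5   2.32 -1.36  0.24 -1.9 ]
-40 [0. 0.] [31.9 27.2] 0.0 [-1.3   1.7   1.49  2.32 -1.36  0.24 -1.87]
-20 [0. 0.] [44.7 20.7] 0.0 [ 2.1   1.72 -1.49  2.37  2.57  0.36 -2.52]
0 [0. 0.] [22.1  6.5] 0.0 [ 2.13  1.65 -1.49  2.37  2.19  0.24 -2.13]
20 [0. 0.] [0. 0.] 0.0 [ 2.12  1.56 -1.47  2.24  0.54  0.28 -0.47]
40 [0. 0.] [0. 0.] 0.02 [ 1.99  1.53 -1.46  1.97  0.19  0.74 -0.07]
60 [0. 0.] [0. 0.] 0.07 [ 1.79  1.48 -1.41  1.71  0.07  1.15  0.09]
80 [0. 0.] [0. 0.] 0.13 [ 1.56  1.43 -1.32  1.45  0.02  1.52  0.21]
100 [0. 0.] [0. 0.] 0.1 [ 1.32  1.4  -1.21  1.22  0.01  1.87  0.34]
120 [0. 0.] [15.   9.3] 0.0 [ 1.16  1.24 -0.97  1.19 -0.03  1.97  0.61]
140 [13.4  6.9] [33.1 20.1] 0.0 [ 0.88  1.   -0.55  1.23 -0.02  1.97  1.08]
160 [15.6  8.2] [35.6 21.6] 0.0 [0.19 0.95 0.35 1.24 0.   1.97 1.85]
180 [12.5  6.3] [150.6  70.3] 0.0 [-1.43 -0.26  1.51  2.06  0.61  1.3   1.65]
```

A handle bearing of about 84° (no yaw change) is the best pour direction. Plan the transit.

```bash
python3 - <<'E'
from plan import *
th=np.radians(83.7)
print(pose(th,0,lipL(th,0))[0])
inc(*pose(th,0,lipL(th,0)))
E
```

```text
[ 0.49933733 -0.14274982  0.20121213]
t 4.37 pos [0.537 0.314 0.191] F [1.9 2.3 3.6] inc [-0.387, 0.012, 0.246, 0.012, -0.003, -0.005] rows 11.0 q [-0.3, 0.91, -0.87, 1.3, 0.85, 1.8, -1.32]
```

{"name": "servo_tool", "arguments": {
  "increments": [-0.012, 0, 0.004, 0, 0, 0, -0.036, 0, 0.016, 0, 0, 0, -0.064, 0.002, 0.034, 0.004, 0, 0, -0.093, 0.003, 0.053, 0.008, 0, 0, -0.122, 0.004, 0.072, 0.012, 0, 0]
}}

```text
time: 4.78
position: [0.5238, 0.1697, 0.1902]
tcp_rot: [[0.092, 0.994, -0.065], [0.824, -0.113, -0.555], [-0.559, -0.003, -0.829]]
force: [0.3, 0.1, -1.7]
opening: 0.113
finger_force: 50.0
```

{"name": "servo_tool", "arguments": {
  "increments": [-0.03, 0, 0.019, 0, 0, 0, -0.06, 0.001, 0.038, 0, 0, 0, -0.09, 0.002, 0.057, 0, 0, 0, -0.12, 0.003, 0.076, 0, 0, 0, -0.15, 0.004, 0.095, 0, 0, 0]
}}

```text
time: 5.2
position: [0.5075, -0.0077, 0.1953]
tcp_rot: [[0.093, 0.994, -0.066], [0.824, -0.114, -0.555], [-0.559, -0.003, -0.829]]
force: [0.7, -0.7, -1.4]
opening: 0.113
finger_force: 50.0
```

```bash
python3 - <<'E'
from plan import *
th=np.radians(83.7)
inc(*pose(th,0,lipL(th,0)))
print(st()[0]["opening"])
E
```

```text
t 5.2 pos [ 0.508 -0.008  0.195] F [ 0.7 -0.7 -1.4] inc [-0.115, 0.007, 0.071, -0.004, 0.003, -0.002] rows 3.2 q [0.29, 0.61, -0.92, 1.84, 0.89, 1.5, -1.09]
0.11307900128867991
```

{"name": "servo_tool", "arguments": {
  "increments": [-0.03, 0.002, 0.019, 0, 0, 0, -0.06, 0.004, 0.038, -0.004, 0.003, 0, -0.085, 0.006, 0.053, -0.004, 0.003, 0, -0.105, 0.007, 0.065, -0.004, 0.003, -0.002, -0.115, 0.007, 0.071, -0.004, 0.003, -0.002]
}}

```text
time: 5.62
position: [0.4985, -0.145, 0.201]
tcp_rot: [[0.095, 0.993, -0.064], [0.824, -0.115, -0.555], [-0.559, -0.001, -0.829]]
force: [-0.8, -0.2, -2.4]
opening: 0.117
finger_force: 50.0
```

```bash
python3 - <<'E'
from plan import *
th=np.radians(83.7);TE=1.95
f=pose(th,0,lipL(th,0));inc(*f)
for T in np.arange(.3,2.0,.33/2):
    t=pose(th,T,lipL(th,min(T/TE,1)));d=f[1].T@(t[0]-f[0]);print(round(T,3),d.round(3),Ro.from_matrix(f[1].T@t[1]).as_rotvec().round(3), t[0].round(3))
E
```

```text
t 5.62 pos [ 0.499 -0.145  0.201] F [-0.8 -0.2 -2.4] inc [0.002, 0.001, -0.002, -0.003, 0.003, -0.004] rows 0.1 q [0.55, 0.51, -0.89, 1.93, 0.95, 1.37, -0.89]
0.3 [ 0.002 -0.    -0.013] [0.  0.3 0. ] [ 0.5   -0.134  0.21 ]
0.465 [-0.    -0.    -0.018] [0.    0.465 0.   ] [ 0.5   -0.133  0.216]
0.63 [-0.005 -0.    -0.022] [0.   0.63 0.  ] [ 0.5   -0.135  0.222]
0.795 [-0.012 -0.    -0.024] [0.    0.795 0.   ] [ 0.5   -0.139  0.227]
0.96 [-0.02  -0.    -0.023] [ 0.    0.96 -0.  ] [ 0.499 -0.146  0.232]
1.125 [-0.029 -0.    -0.02 ] [-0.     1.125  0.   ] [ 0.498 -0.156  0.235]
1.29 [-0.04  -0.    -0.015] [0.   1.29 0.  ] [ 0.497 -0.167  0.236]
1.455 [-0.05  -0.    -0.007] [-0.     1.455  0.   ] [ 0.495 -0.181  0.235]
1.62 [-0.061 -0.     0.004] [-0.    1.62 -0.  ] [ 0.493 -0.196  0.231]
1.785 [-0.071 -0.     0.018] [-0.     1.785 -0.   ] [ 0.492 -0.212  0.226]
1.95 [-0.08  -0.     0.035] [-0.    1.95  0.  ] [ 0.49  -0.228  0.217]
```

{"name": "servo_tool", "arguments": {
  "increments": [0.003, 0, -0.006, 0, 0.1, 0, 0.004, 0, -0.011, 0, 0.22, 0, 0.004, 0, -0.015, 0, 0.34, 0, 0.002, 0, -0.019, 0, 0.46, 0, -0.002, 0, -0.023, 0, 0.58, 0]
}}

```text
time: 6.03
position: [0.5019, -0.1279, 0.2224]
tcp_rot: [[0.106, 0.994, 0.002], [0.994, -0.106, -0.006], [-0.006, 0.003, -1.0]]
force: [0.7, 0.2, -2.2]
opening: 0.113
finger_force: 50.0
```

```bash
python3 - <<'E'
from plan import *
th=np.radians(83.7);TE=1.95
for T in (.7,.82,.94,1.06,1.1): inc(*pose(th,T,lipL(th,T/TE)))
E
```

```text
t 6.03 pos [ 0.502 -0.128  0.222] F [ 0.7  0.2 -2.2] inc [-0.009, -0.001, -0.002, 0.003, 0.116, 0.004] rows 0.9 q [1.1, 0.46, -1.14, 1.87, 0.47, 1.11, -0.33]
t 6.03 pos [ 0.502 -0.128  0.222] F [ 0.7  0.2 -2.2] inc [-0.012, -0.001, -0.006, 0.003, 0.236, 0.004] rows 1.9 q [1.1, 0.46, -1.14, 1.87, 0.47, 1.11, -0.33]
t 6.03 pos [ 0.502 -0.128  0.222] F [ 0.7  0.2 -2.2] inc [-0.018, -0.001, -0.009, 0.002, 0.356, 0.004] rows 2.8 q [1.1, 0.46, -1.14, 1.87, 0.47, 1.11, -0.33]
t 6.03 pos [ 0.502 -0.128  0.222] F [ 0.7  0.2 -2.2] inc [-0.024, -0.001, -0.011, 0.002, 0.476, 0.004] rows 3.8 q [1.1, 0.46, -1.14, 1.87, 0.47, 1.11, -0.33]
t 6.03 pos [ 0.502 -0.128  0.222] F [ 0.7  0.2 -2.2] inc [-0.027, -0.001, -0.012, 0.002, 0.516, 0.004] rows 4.1 q [1.1, 0.46, -1.14, 1.87, 0.47, 1.11, -0.33]
```

{"name": "servo_tool", "arguments": {
  "increments": [-0.009, 0, -0.002, 0, 0.1, 0, -0.012, 0, -0.006, 0, 0.22, 0.002, -0.017, 0, -0.009, 0, 0.33, 0.004, -0.023, 0, -0.011, 0, 0.43, 0.004, -0.028, -0.001, -0.012, 0, 0.52, 0.004]
}}

```text
time: 6.45
position: [0.4972, -0.1589, 0.2337]
tcp_rot: [[0.1, 0.993, 0.057], [0.865, -0.115, 0.488], [0.491, 0.0, -0.871]]
force: [-0.7, 0.4, -2.6]
opening: 0.117
finger_force: 50.0
```

```bash
python3 - <<'E'
from plan import *
th=np.radians(83.7);TE=1.95
for T in (1.2,1.4,1.6): inc(*pose(th,T,lipL(th,T/TE)))
E
```

```text
t 6.45 pos [ 0.497 -0.159  0.234] F [-0.7  0.4 -2.6] inc [-0.001, 0.0, -0.002, 0.003, 0.096, -0.004] rows 0.8 q [1.42, 0.75, -1.25, 1.75, 0.21, 1.2, 0.05]
t 6.45 pos [ 0.497 -0.159  0.234] F [-0.7  0.4 -2.6] inc [-0.014, 0.0, -0.01, 0.003, 0.296, -0.004] rows 2.4 q [1.42, 0.75, -1.25, 1.75, 0.21, 1.2, 0.05]
t 6.45 pos [ 0.497 -0.159  0.234] F [-0.7  0.4 -2.6] inc [-0.031, 0.001, -0.016, 0.004, 0.496, -0.004] rows 4.0 q [1.42, 0.75, -1.25, 1.75, 0.21, 1.2, 0.05]
```

{"name": "servo_tool", "arguments": {
  "increments": [-0.001, 0, -0.001, 0, 0.06, 0, -0.003, 0, -0.003, 0.003, 0.11, -0.004, -0.006, 0, -0.005, 0.003, 0.16, -0.004, -0.009, 0, -0.007, 0.003, 0.21, -0.004, -0.012, 0, -0.009, 0.003, 0.26, -0.004]
}}

```text
time: 6.87
position: [0.4952, -0.1723, 0.2349]
tcp_rot: [[0.078, 0.994, 0.074], [0.712, -0.107, 0.693], [0.697, -0.001, -0.717]]
force: [1.0, -1.3, -1.6]
opening: 0.111
finger_force: 50.0
```

```bash
python3 - <<'E'
from plan import *
th=np.radians(83.7);TE=1.95
for T in (1.5,1.65): inc(*pose(th,T,lipL(th,T/TE)))
E
```

```text
t 6.87 pos [ 0.495 -0.172  0.235] F [ 1.  -1.3 -1.6] inc [-0.009, 0.001, -0.008, -0.003, 0.138, 0.0] rows 1.1 q [1.48, 0.93, -1.25, 1.66, 0.12, 1.3, 0.16]
t 6.87 pos [ 0.495 -0.172  0.235] F [ 1.  -1.3 -1.6] inc [-0.022, 0.001, -0.015, -0.003, 0.288, 0.0] rows 2.3 q [1.48, 0.93, -1.25, 1.66, 0.12, 1.3, 0.16]
```

{"name": "servo_tool", "arguments": {
  "increments": [-0.003, 0, -0.003, 0, 0.06, 0, -0.007, 0, -0.006, 0, 0.12, 0, -0.012, 0.001, -0.01, 0, 0.18, 0, -0.017, 0.001, -0.012, 0, 0.24, 0, -0.022, 0.001, -0.015, -0.003, 0.29, 0]
}}

```text
time: 7.28
position: [0.4935, -0.199, 0.2296]
tcp_rot: [[0.054, 0.994, 0.096], [0.484, -0.111, 0.868], [0.873, -0.0, -0.487]]
force: [-0.5, 0.4, -3.1]
opening: 0.113
finger_force: 50.0
```

```bash
python3 - <<'E'
from plan import *
th=np.radians(83.7);TE=1.95
for T in (1.8,1.95): inc(*pose(th,T,lipL(th,T/TE)))
E
```

```text
t 7.28 pos [ 0.493 -0.199  0.23 ] F [-0.5  0.4 -3.1] inc [-0.011, -0.0, -0.01, 0.001, 0.148, -0.001] rows 1.2 q [1.51, 1.15, -1.23, 1.54, 0.04, 1.43, 0.26]
t 7.28 pos [ 0.493 -0.199  0.23 ] F [-0.5  0.4 -3.1] inc [-0.025, -0.0, -0.02, 0.001, 0.298, -0.001] rows 2.4 q [1.51, 1.15, -1.23, 1.54, 0.04, 1.43, 0.26]
```

{"name": "servo_tool", "arguments": {
  "increments": [-0.004, 0, -0.003, 0, 0.06, 0, -0.009, 0, -0.007, 0, 0.12, 0, -0.014, 0, -0.011, 0, 0.18, 0, -0.019, 0, -0.015, 0, 0.24, 0, -0.025, 0, -0.02, 0, 0.3, 0]
}}

```text
time: 7.7
position: [0.4903, -0.2283, 0.2179]
tcp_rot: [[0.022, 0.994, 0.108], [0.206, -0.11, 0.972], [0.978, 0.0, -0.208]]
force: [-0.2, -0.2, -0.4]
opening: 0.111
finger_force: 50.0
```

{"name": "servo_tool", "arguments": {
  "increments": [0, 0, 0, 0, 0, 0, 0, 0, 0, 0, 0, 0, 0, 0, 0, 0, 0, 0, 0, 0, 0, 0, 0, 0, 0, 0, 0, 0, 0, 0]
}}

```text
time: 8.12
position: [0.4903, -0.2273, 0.2195]
tcp_rot: [[0.021, 0.994, 0.107], [0.211, -0.109, 0.971], [0.977, 0.002, -0.212]]
force: [-1.1, 0.0, -2.1]
opening: 0.116
finger_force: 50.0
```

```bash
python3 - <<'E'
from plan import *
a=get_image("top")[130:270,340:520];b=get_image("scene")[90:230,270:450]
cv2.imwrite("pics/p1.png",cv2.resize(np.hstack([a,b]),None,fx=2.2,fy=2.2,interpolation=cv2.INTER_CUBIC))
s,p,R=st();print(s["time"],p,R[:,2],s["force"])
E
```

```text
8.2167 [ 0.49015661 -0.22764348  0.21903355] [ 0.10780131  0.97145208 -0.2113285 ] [ 0.3857574   0.10380352 -1.71349241]
```

View pics/p1.png

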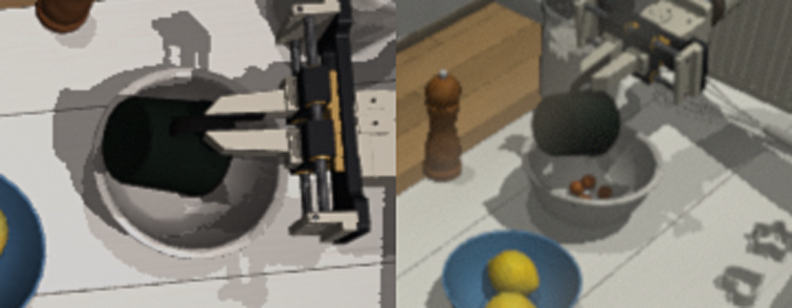

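The mug is tipped well over inside the bowl's rim, and nuts are visible in the steel bowl near scene-crop pixels (590,187). Now untilt and then count.

```bash
python3 - <<'E'
from plan import *
th=np.radians(83.7);TE=1.95
for T in (1.65,1.4): inc(*pose(th,T,lipL(th,T/TE)))
E
```

```text
t 8.22 pos [ 0.49  -0.228  0.219] F [ 0.4  0.1 -1.7] inc [0.018, -0.0, 0.026, 0.001, -0.298, 0.001] rows 2.4 q [1.51, 1.36, -1.21, 1.41, -0.05, 1.58, 0.32]
t 8.22 pos [ 0.49  -0.228  0.219] F [ 0.4  0.1 -1.7] inc [0.027, -0.0, 0.047, 0.001, -0.548, 0.001] rows 4.4 q [1.51, 1.36, -1.21, 1.41, -0.05, 1.58, 0.32]
```

{"name": "servo_tool", "arguments": {
  "increments": [0.008, 0, 0.01, 0, -0.11, 0, 0.014, 0, 0.019, 0, -0.22, 0, 0.02, 0, 0.028, 0, -0.33, 0, 0.024, 0, 0.038, 0, -0.44, 0, 0.027, 0, 0.047, 0, -0.55, 0]
}}

```text
time: 8.63
position: [0.496, -0.1764, 0.2356]
tcp_rot: [[0.076, 0.994, 0.082], [0.69, -0.111, 0.716], [0.72, 0.002, -0.694]]
force: [-0.1, 0.1, -1.1]
opening: 0.115
finger_force: 50.0
```

```bash
python3 - <<'E'
from plan import *
th=np.radians(83.7);TE=1.95
for T in (1.1,.82): inc(*pose(th,T,lipL(th,T/TE)))
E
```

```text
t 8.63 pos [ 0.496 -0.176  0.236] F [-0.1  0.1 -1.1] inc [0.014, -0.0, 0.017, 0.003, -0.294, -0.0] rows 2.4 q [1.48, 0.96, -1.25, 1.65, 0.11, 1.31, 0.18]
t 8.63 pos [ 0.496 -0.176  0.236] F [-0.1  0.1 -1.1] inc [0.02, -0.0, 0.031, 0.003, -0.574, -0.001] rows 4.6 q [1.48, 0.96, -1.25, 1.65, 0.11, 1.31, 0.18]
```

{"name": "servo_tool", "arguments": {
  "increments": [0.006, 0, 0.006, 0, -0.12, 0, 0.011, 0, 0.013, 0, -0.24, 0, 0.015, 0, 0.02, 0.003, -0.36, 0, 0.018, 0, 0.026, 0.003, -0.47, 0, 0.02, 0, 0.031, 0.003, -0.57, 0]
}}

```text
time: 9.05
position: [0.4999, -0.1389, 0.2293]
tcp_rot: [[0.104, 0.994, 0.025], [0.967, -0.107, 0.23], [0.231, 0.0, -0.973]]
force: [-0.0, 0.3, -0.8]
opening: 0.117
finger_force: 50.0
```

```bash
python3 - <<'E'
from plan import *
th=np.radians(83.7);TE=1.95
for T in (.55,.25): inc(*pose(th,T,lipL(th,T/TE)))
E
```

```text
t 9.05 pos [ 0.5   -0.139  0.229] F [-0.   0.3 -0.8] inc [0.003, -0.0, 0.011, -0.0, -0.273, 0.002] rows 2.2 q [1.28, 0.56, -1.21, 1.82, 0.32, 1.13, -0.12]
t 9.05 pos [ 0.5   -0.139  0.229] F [-0.   0.3 -0.8] inc [-0.001, -0.0, 0.021, 0.0, -0.573, 0.002] rows 4.6 q [1.28, 0.56, -1.21, 1.82, 0.32, 1.13, -0.12]
```

{"name": "servo_tool", "arguments": {
  "increments": [0.001, 0, 0.005, 0, -0.12, 0, 0.002, 0, 0.009, 0, -0.24, 0, 0.002, 0, 0.013, 0, -0.36, 0, 0, 0, 0.017, 0, -0.48, 0, -0.001, 0, 0.021, 0, -0.57, 0.002]
}}

```text
time: 9.47
position: [0.5006, -0.1345, 0.209]
tcp_rot: [[0.103, 0.994, -0.034], [0.938, -0.108, -0.329], [-0.33, 0.002, -0.944]]
force: [0.5, 1.1, -2.1]
opening: 0.11
finger_force: 50.0
```

```bash
python3 - <<'E'
from plan import *
th=np.radians(83.7)
inc([.52,.09,.205],toolR(th,B))
E
```

```text
t 9.47 pos [ 0.501 -0.134  0.209] F [ 0.5  1.1 -2.1] inc [0.214, -0.005, -0.071, 0.003, -0.253, 0.001] rows 5.4 q [0.76, 0.43, -0.97, 1.92, 0.74, 1.19, -0.65]
```

{"name": "servo_tool", "arguments": {
  "increments": [0.02, 0, -0.007, 0, -0.06, 0, 0.055, -0.001, -0.019, 0, -0.12, 0, 0.09, -0.002, -0.03, 0, -0.18, 0, 0.13, -0.003, -0.043, 0.003, -0.25, 0, 0.165, -0.004, -0.055, 0.003, -0.253, 0]
}}

```text
time: 9.88
position: [0.514, 0.0421, 0.205]
tcp_rot: [[0.086, 0.994, -0.065], [0.83, -0.107, -0.548], [-0.552, -0.007, -0.834]]
force: [1.6, 1.2, -1.4]
opening: 0.118
finger_force: 50.0
```

```bash
python3 - <<'E'
from plan import *
th=np.radians(83.7)
inc([.535,.31,.15],toolR(th,B))
T=get_image("top");S=get_image("scene")
cv2.imwrite("pics/p2.png",cv2.resize(np.hstack([T[140:280,200:490],S[110:250,260:420]]),None,fx=1.75,fy=1.75,interpolation=cv2.INTER_CUBIC))
E
```

```text
t 9.88 pos [0.514 0.042 0.205] F [ 1.6  1.2 -1.4] inc [0.254, -0.007, -0.102, -0.004, -0.005, 0.006] rows 6.6 q [0.19, 0.62, -0.9, 1.77, 0.85, 1.55, -1.11]
```

View pics/p2.png

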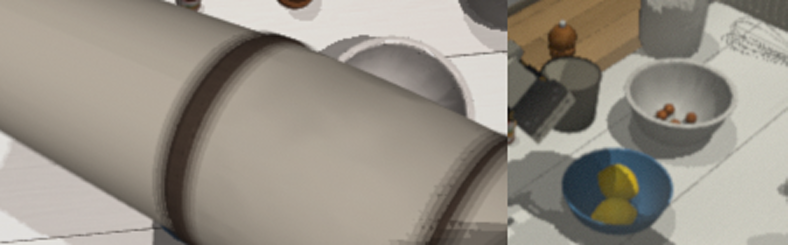

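The scene crop shows about four nuts in the steel bowl around (675,115), and the arm hides the top view. I'll move on to above the placing spot and count there before putting the mug down.

{"name": "servo_tool", "arguments": {
  "increments": [0.035, -0.001, -0.014, 0, 0, 0, 0.073, -0.002, -0.029, 0, 0, 0, 0.111, -0.003, -0.044, 0, 0, 0, 0.149, -0.004, -0.06, -0.002, -0.002, 0.003, 0.185, -0.005, -0.074, -0.004, -0.005, 0.006]
}}

```text
time: 10.4
position: [0.5321, 0.2331, 0.1657]
tcp_rot: [[0.097, 0.993, -0.063], [0.827, -0.116, -0.55], [-0.554, 0.002, -0.833]]
force: [1.1, -0.9, -2.2]
opening: 0.114
finger_force: 50.0
```

```bash
python3 - <<'E'
from plan import *
th=np.radians(83.7)
inc([.5366,.3111,.12],toolR(th,B))
T=get_image("top");S=get_image("scene")
a=cv2.resize(T[155:255,370:480],None,fx=3,fy=3,interpolation=cv2.INTER_CUBIC);b=cv2.resize(S[130:230,310:410],None,fx=3,fy=3,interpolation=cv2.INTER_CUBIC)
c=cv2.resize(T[150:280,110:280],None,fx=1.5,fy=1.5);o=np.zeros((500,640,3),np.uint8);o[:300,:330]=a;o[:300,330:630]=b;o[300:495,:255]=c
cv2.imwrite("pics/p3.png",o)
E
```

```text
t 10.4 pos [0.532 0.233 0.166] F [ 1.1 -0.9 -2.2] inc [0.09, -0.005, -0.005, -0.002, -0.003, -0.006] rows 2.2 q [-0.17, 0.85, -0.86, 1.48, 0.85, 1.69, -1.3]
```

View pics/p3.png

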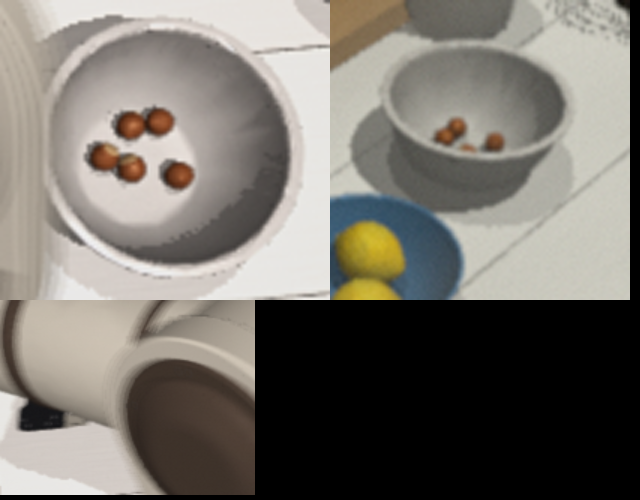

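All five nuts lie on the steel bowl's floor in the top crop: (130,125), (160,121), (105,156), (131,168), (178,175). The bowl hasn't moved. Now set the mug down.

{"name": "servo_tool", "arguments": {
  "increments": [0.03, -0.002, 0.005, 0, 0, 0, 0.06, -0.004, 0, 0, 0, -0.003, 0.085, -0.005, -0.004, -0.002, -0.003, -0.006, 0.09, -0.005, -0.005, -0.002, -0.003, -0.006, 0.09, -0.005, -0.005, -0.002, -0.003, -0.006]
}}

```text
time: 10.92
position: [0.5351, 0.3104, 0.119]
tcp_rot: [[0.087, 0.994, -0.062], [0.826, -0.107, -0.553], [-0.557, -0.003, -0.831]]
force: [0.2, -0.2, -0.7]
opening: 0.115
finger_force: 50.0
```

```bash
python3 - <<'E'
from plan import *
inc([.5366,.3111,.0385],toolR(np.radians(83.7),B))
E
```

```text
t 10.92 pos [0.535 0.31  0.119] F [ 0.2 -0.2 -0.7] inc [0.046, 0.002, 0.066, -0.001, 0.0, 0.004] rows 1.9 q [-0.32, 0.98, -0.83, 1.34, 0.87, 1.71, -1.35]
```

{"name": "servo_tool", "arguments": {
  "increments": [0.014, 0.001, 0.02, 0, 0, 0, 0.028, 0.002, 0.04, 0, 0, 0.002, 0.038, 0.002, 0.054, 0, 0, 0.004, 0.043, 0.002, 0.062, 0, 0, 0.004, 0.045, 0.002, 0.065, 0, 0, 0.004]
}}

```text
time: 11.33
position: [0.5385, 0.3079, 0.0396]
tcp_rot: [[0.095, 0.993, -0.063], [0.824, -0.114, -0.555], [-0.559, 0.001, -0.829]]
force: [-0.5, -0.4, -1.4]
opening: 0.116
finger_force: 50.0
```

```bash
python3 - <<'E'
from plan import *
inc([.5366,.3111,.036],toolR(np.radians(83.7),B))
E
```

```text
t 11.33 pos [0.538 0.308 0.04 ] F [-0.5 -0.4 -1.4] inc [0.005, -0.002, 0.001, -0.002, 0.003, -0.004] rows 0.1 q [-0.33, 1.08, -0.79, 1.35, 0.92, 1.63, -1.39]
```

{"name": "servo_tool", "arguments": {
  "increments": [0.001, 0, 0.001, 0, 0, 0, 0.001, 0, 0.002, 0, 0, 0, 0.002, 0, 0.003, 0, 0, 0, 0.002, 0, 0.003, 0, 0, 0, 0.002, 0, 0.003, 0, 0, 0]
}}

```text
time: 11.75
position: [0.539, 0.3102, 0.038]
tcp_rot: [[0.095, 0.994, -0.06], [0.825, -0.113, -0.553], [-0.557, 0.003, -0.831]]
force: [-0.2, 0.8, -0.4]
opening: 0.118
finger_force: 50.0
```

{"name": "servo_tool", "arguments": {
  "increments": [0.0005, 0, 0.0007, 0, 0, 0, 0.001, 0, 0.0015, 0, 0, 0, 0.001, 0, 0.0015, 0, 0, 0, 0.001, 0, 0.0015, 0, 0, 0, 0.001, 0, 0.0015, 0, 0, 0]
}}

```text
time: 12.17
position: [0.5391, 0.3105, 0.0369]
tcp_rot: [[0.096, 0.994, -0.06], [0.825, -0.113, -0.553], [-0.557, 0.004, -0.831]]
force: [0.1, 1.6, 5.0]
opening: 0.116
finger_force: 50.0
```

The wrist reads +5 N upward, so the mug is on the table. Release gently: low force first, then open.

{"name": "servo_tool", "arguments": {
  "increments": [0, 0, 0, 0, 0, 0, 0, 0, 0, 0, 0, 0, 0, 0, 0, 0, 0, 0, 0, 0, 0, 0, 0, 0, 0, 0, 0, 0, 0, 0],
  "force": 4
}}

```text
time: 12.58
position: [0.5391, 0.3106, 0.0361]
tcp_rot: [[0.095, 0.994, -0.06], [0.826, -0.113, -0.553], [-0.556, 0.003, -0.831]]
force: [0.5, 3.3, 5.8]
opening: 0.134
finger_force: 4.0
```

{"name": "servo_tool", "arguments": {
  "increments": [0, 0, 0, 0, 0, 0, 0, 0, 0, 0, 0, 0, 0, 0, 0, 0, 0, 0, 0, 0, 0, 0, 0, 0, 0, 0, 0, 0, 0, 0],
  "fingers": 0.05
}}

```text
time: 13.0
position: [0.5386, 0.3092, 0.0349]
tcp_rot: [[0.095, 0.994, -0.062], [0.824, -0.113, -0.555], [-0.558, 0.002, -0.83]]
force: [-0.4, 0.2, -0.1]
opening: 0.446
finger_force: 0.0
```

{"name": "servo_tool", "arguments": {
  "increments": [0, 0, -0.01, 0, 0, 0, 0, 0, -0.03, 0, 0, 0, 0, 0, -0.06, 0, 0, 0, 0, 0, -0.09, 0, 0, 0, 0, 0, -0.12, 0, 0, 0]
}}

```text
time: 13.42
position: [0.5459, 0.377, 0.1366]
tcp_rot: [[0.095, 0.994, -0.062], [0.825, -0.113, -0.554], [-0.557, 0.002, -0.83]]
force: [0.9, 0.5, -0.4]
opening: 0.542
finger_force: 0.0
```

{"name": "servo_tool", "arguments": {
  "increments": [-0.02, 0, -0.03, 0, 0, 0, -0.04, 0, -0.06, 0, 0, 0, -0.05, 0, -0.08, 0, 0, 0, -0.05, 0, -0.08, 0, 0, 0, -0.05, 0, -0.08, 0, 0, 0]
}}

```text
time: 13.83
position: [0.5463, 0.3806, 0.2316]
tcp_rot: [[0.096, 0.994, -0.059], [0.827, -0.112, -0.551], [-0.554, 0.004, -0.832]]
force: [-0.3, -1.1, -0.4]
opening: 0.546
finger_force: 0.0
```

```bash
python3 - <<'E'
from h import *
s,p,R=st();print(s["time"],p,s["force"],s["opening"])
T=get_image("top");S=get_image("scene")
o=np.hstack([cv2.resize(S[210:310,150:290],(560,400)),cv2.resize(T[150:270,370:490],(240,240)).repeat(1,0) if 0 else cv2.copyMakeBorder(cv2.resize(T[150:270,370:490],(240,240)),0,160,0,0,0)])
cv2.imwrite("pics/f.png",o)
E
```

```text
13.8333 [0.54625442 0.38064572 0.23162047] [-0.30856583 -1.12625837 -0.40535058] 0.5459952762244982
```

View pics/f.png

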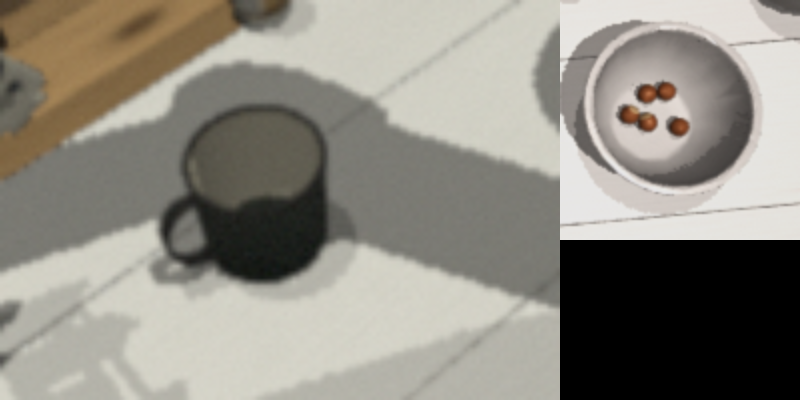

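The mug stands upright, empty and free of the gripper, with its rim at about (255,150) in the crop. All five nuts are in the bowl, so I'm handing in.

```bash
python3 -c "
from station import env
print(env.hand_in())"
```

```text
the job is handed in; nothing more can be done
None
```

I poured all five hazelnuts into the steel mixing bowl, which stayed where it was, stood the empty mug upright on the table and released it; the job was handed in at about 14 s, with no verdict shown.

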